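# Build the sieve stack for picking amber

## Robot

A 7-joint arm with a two-finger parallel gripper is mounted at the origin on the work surface. World frame = base frame: x ahead of the robot, y to its left, z up, the work surface at z = 0. Lengths are in m, angles in rad, forces in N, time in s.
With the tool pointing down it reaches from about 0.425 to 0.925 m from the base axis. Payload 6.8 kg.
Tool frame: the origin (TCP) lies on the front face of the gripper's body, between the roots of the fingers; the fingertips stand 73 mm ahead of it and the grasp point (between the pads) lies 54 mm ahead of it (env.nose_length is the distance from the TCP to the fingertips, in m); z points along the fingers, y is the direction in which the jaws open and shut (so a half turn about z gives the same grasp; the last joint's range is limited). The gripper opens to 85 mm and grips with 20 to 120 N. Pads are 22 mm wide; open, the fingers measure 114 mm over their backs; the gripper's body (76 mm by 85 mm) begins 54 mm behind the grasp point. The pads swing forward as they close: fully open they stand 13 mm farther back than shut.
Start: joints at [-1.326, 0.477, 0.022, 1.555, -0.011, 1.109, -0.083], TCP at [0.233, 0.633, 0.304] pointing down, gripper open.
Joint ranges: [-2.96, 2.96], [-0.34, 2.1], [-1.41, 1.46], [0.24, 2.44], [-1.37, 4.51], [0.17, 1.92], [-2.96, 2.96]. Speed limits (rad/s): [2.39, 2.39, 3.14, 3.14, 3.14, 3.14, 3.14].

## Interface

Orientations are given as a unit quaternion [w, x, y, z].
In Python, from cell import env, kin, camera, calibration, job gives the robot as it stands. The module is installed in compiled form; this text tells all that it offers. Calls block until the motion is done:
- env.reach(position, orientation): joint-space move of the TCP to a pose.
- env.movel(position, velocity=0.15, rot=None, stop_force=None): straight line of the TCP; rot=None keeps the orientation; velocity is the mean speed in m/s. With stop_force (N) it stops when the force on the tool has changed by that much, and returns True; else False.
- env.goto_joints(angles): joint-space move.
- env.grip(opening, f_grip=None): finger opening in m; f_grip is the grip in N (None keeps the last); returns when the fingers have stopped.
- env.dwell(seconds).
- kin.inverse_kinematics(position, orientation): joint angles nearest the present ones, or None.
- env.get_state(): the state.
- camera(name): name is "side" or "top" or "wrist"; returns (picture, depth): 480x640x3 uint8, blue, green, red; 480x640 float32, m along the optical axis (not along the pixel's ray), 0 where there is no reading.
- calibration(name): a dict with "fx", "fy", "cx", "cy" (pixels), "rvec" (rotation vector, rad) and "tvec" (3), from world to camera coordinates, as OpenCV has them. Camera axes: x right, y down, z forward; pixel columns grow to the right and rows downward; lengths in m; the calibration is good to about 2 mm. The wrist camera is an equidistant fisheye: a pixel r from the principal point sees the ray r / f radians off the axis. A picture is of the moment at which its call begins: read the wrist's pose just before it. calibration takes no time and is no camera call; for the wrist camera it gives the pose at the moment of the call.
A pose or a line that the arm cannot do raises env.PlanningError and nothing moves.
- job.job_done(): hands the job in, once; it reports no verdict.
The state is a dict: "time": time; "qpos": joint angles; "joint_velocities": joint speeds; "joint_torque": joint torques, N m; "tcp_pos": TCP position; "orientation": TCP orientation; "force": force on the tool from outside, world axes, zero at the start; "torque": the same for the moment, N m; "opening": finger opening in m.
Only numpy, scipy, OpenCV 4.12 (cv2) and the standard library are available. Lean on these libraries where they do the work, as an engineer would, in place of code of your own. Each camera call takes 0.05 s, during which the arm holds its last target.

## Task

Build the sieve stack on the white shaker base, one piece at a time from the bottom up: first the black receiver pan in the base's ring, then the blue fine sieve, then the green medium sieve, and the yellow coarse sieve on top, each fully seated and level. Leave the damaged red sieve, the amber jar and the glass dish where they are.

Things in the scene. Friction and masses are not known exactly. Their poses are not given: they have to be found in the camera images.
- base: The shaker base: a white round block, 90 mm across and 20 mm tall, fixed to the table, with a raised black ring on top (62 mm outside, 51 mm inside, top of the ring 26 mm above the table) around a dark flat seat at 20 mm height. Origin: centre of its underside. Seated, the pan's foot is in the ring and the pan's origin lies 20 mm above this origin.
- pan: The receiver pan, black wall, plain bright metal floor without mesh. Round cup, 56 mm outside, 50 mm inside, 40 mm tall, loose, 80 g, yaw free. Origin: centre of underside, z up. Lowest 8 mm is a foot 46 mm across (bevelled to 41 mm); the upright wall runs from 8 to 40 mm; floor inside at 10 mm. The foot nests in the open top of a like cup until the wall sits on its rim: origin then 32 mm above the lower cup's.
- fine: The fine sieve, blue wall, very close steel mesh. Round cup, 56 mm outside, 50 mm inside, 40 mm tall, loose, 90 g, yaw free. Origin: centre of underside, z up. Lowest 8 mm is a foot 46 mm across (bevelled to 41 mm); the upright wall runs from 8 to 40 mm; floor inside at 10 mm. The foot nests in the open top of a like cup until the wall sits on its rim: origin then 32 mm above the lower cup's.
- medium: The medium sieve, green wall, middling steel mesh. Round cup, 56 mm outside, 50 mm inside, 40 mm tall, loose, 90 g, yaw free. Origin: centre of underside, z up. Lowest 8 mm is a foot 46 mm across (bevelled to 41 mm); the upright wall runs from 8 to 40 mm; floor inside at 10 mm. The foot nests in the open top of a like cup until the wall sits on its rim: origin then 32 mm above the lower cup's.
- coarse: The coarse sieve, yellow wall, wide brass-coloured mesh. Round cup, 56 mm outside, 50 mm inside, 40 mm tall, loose, 90 g, yaw free. Origin: centre of underside, z up. Lowest 8 mm is a foot 46 mm across (bevelled to 41 mm); the upright wall runs from 8 to 40 mm; floor inside at 10 mm. The foot nests in the open top of a like cup until the wall sits on its rim: origin then 32 mm above the lower cup's.
- spare: The damaged sieve, red wall, to be left where it stands. Round cup, 56 mm outside, 50 mm inside, 40 mm tall, loose, 90 g, yaw free. Origin: centre of underside, z up. Lowest 8 mm is a foot 46 mm across (bevelled to 41 mm); the upright wall runs from 8 to 40 mm; floor inside at 10 mm. The foot nests in the open top of a like cup until the wall sits on its rim: origin then 32 mm above the lower cup's.
- vial: Bystander: a small amber glass jar with a white cap, 32 mm across, 45 mm tall, loose. Origin: centre of its underside.
- dish: Bystander: a shut flat glass dish, 60 mm across and 12 mm tall, with amber pieces, loose. Origin: centre of its underside.

How it is judged:
By the outcome, as a careful person would: the job done as asked, in the order asked, and still so for the second after the job is handed in, with the robot touching nothing.
It also fails if it takes over 104 s, if anything falls off the work surface, if the arm or the gripper's body presses on something with over 40 N, if the wrist force passes 120 N, or if a joint passes its speed limit or range.

## Working session

There is one attempt and no reset: what is moved stays moved. The work goes in short steps, each a Python script; the robot and the scene stay as the last script left them, time stands still between calls to the robot, and variables do not carry over. Pictures are saved under pics/ and viewed, and the job is handed in when it is done.

```bash
mkdir -p pics; python3 - <<'E'
from cell import env, kin, camera, calibration, job
import cv2
for n in ["top","side","wrist"]:
    p,d=camera(n); cv2.imwrite(f"pics/{n}0.png",p)
    c=calibration(n); print(n,c, (d>0).mean())
s=env.get_state(); print(s["time"],s["tcp_pos"],s["orientation"],s["opening"])
E
```

```text
top {'fx': 588.4614906734898, 'fy': 588.4614906734898, 'cx': 322.0568769559332, 'cy': 241.03400606342785, 'rvec': array([ 2.04572694, -2.1729398 ,  0.22950628]), 'tvec': array([0.01509311, 0.55603672, 0.87323487])} 0.9960970052083333
side {'fx': 517.8230053860872, 'fy': 517.8230053860872, 'cx': 322.53912075951393, 'cy': 237.3906810074815, 'rvec': array([ 2.08251085, -0.53573308,  0.31310314]), 'tvec': array([-0.48979965,  0.16201295,  0.82751502])} 0.995849609375
wrist {'fx': 371.64829954431775, 'fy': 371.64829954431775, 'cx': 318.6382718513828, 'cy': 238.01278411654476, 'rvec': array([-2.36208124, -1.64785429, -0.25106189]), 'tvec': array([-0.67398418, -0.03903911,  0.37921448])} 0.9952180989583334
0.15 [0.23310646 0.6331191  0.30314794] [-6.35902261e-05  1.75438982e-01  9.84490062e-01 -6.90462762e-04] 0.08525823646602408
```

View pics/top0.png

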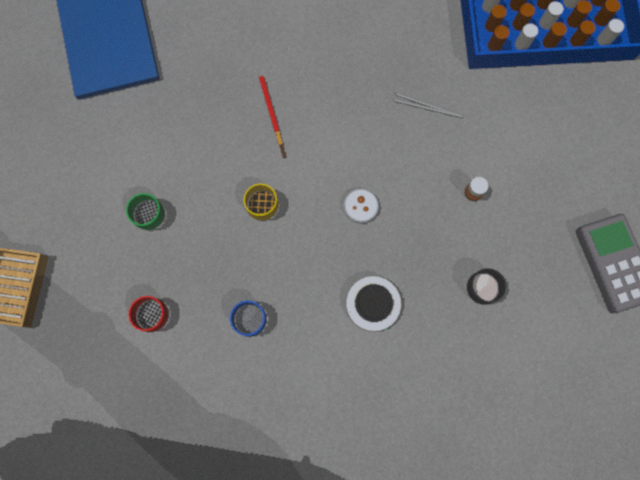

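View pics/side0.png

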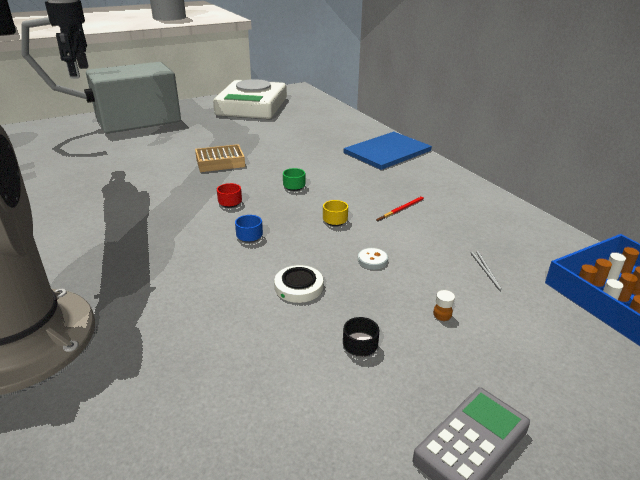

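View pics/wrist0.png

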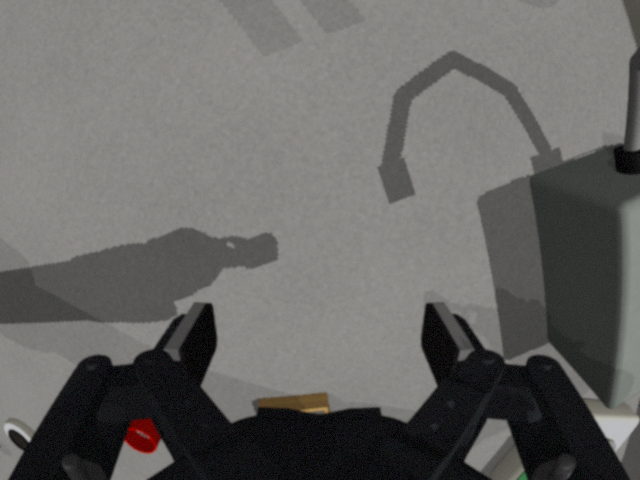

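The top view shows green (145,211), yellow (261,201), blue (248,318), red (149,313), base (374,304), pan (486,287), dish (361,206) and jar (478,188). In the side view all of the cups stand upright. Next I'll measure from both views.

```bash
cat > h.py <<'E'
import numpy as np, cv2
from cell import env, kin, camera, calibration, job
def cam(n):
    c=calibration(n); p,d=camera(n); R=cv2.Rodrigues(c["rvec"])[0]; t=np.array(c["tvec"])
    return c,p,d,R,t
def rays(c,R,t,uv,fish=False):
    uv=np.atleast_2d(np.asarray(uv,float)); x=(uv[:,0]-c["cx"])/c["fx"]; y=(uv[:,1]-c["cy"])/c["fy"]
    if fish:
        r=np.hypot(x,y)+1e-12; v=np.c_[x/r*np.sin(r),y/r*np.sin(r),np.cos(r)]
    else: v=np.c_[x,y,np.ones(len(x))]
    return -R.T@t, v@R
def plane(c,R,t,uv,z,fish=False):
    o,v=rays(c,R,t,uv,fish); return o+v*((z-o[2])/v[:,2])[:,None]
def circ(P):
    # robust kasa circle fit
    P=P[:,:2]; m=np.ones(len(P),bool)
    for _ in range(6):
        A=np.c_[2*P[m],np.ones(m.sum())]; s=np.linalg.lstsq(A,(P[m]**2).sum(1),rcond=None)[0]
        r=np.sqrt(s[2]+s[0]**2+s[1]**2); e=abs(np.hypot(*(P-s[:2]).T)-r); m=e<max(2*np.median(e),5e-4)
    return s[:2],r,np.median(e)
def tri(o1,v1,o2,v2):
    A=np.c_[v1,-v2]; k=np.linalg.lstsq(A,o2-o1,rcond=None)[0]
    a=o1+k[0]*v1; b=o2+k[1]*v2; return (a+b)/2, np.linalg.norm(a-b)
def cmask(p,name):
    h=cv2.cvtColor(p,cv2.COLOR_BGR2HSV)
    lo,hi=dict(fine=((105,120,60),(125,255,255)),medium=((55,100,40),(80,255,255)),coarse=((20,120,80),(33,255,255)),
      pan=((0,0,0),(180,255,50)),base=((0,0,170),(180,50,255)))[name]
    return cv2.inRange(h,lo,hi)
E
cat > m1.py <<'E'
from h import *
C={"top":cam("top"),"side":cam("side")}
win={"top":dict(medium=(145,211),coarse=(261,201),fine=(248,318),base=(374,304),pan=(486,287)),
 "side":dict(medium=(294,180),coarse=(336,214),fine=(249,230),base=(299,284),pan=(361,336))}
for n in ["pan","fine","medium","coarse","base"]:
    out={}
    for v in C:
        c,p,d,R,t=C[v]; u0,v0=win[v][n]; w=34
        m=np.zeros((480,640),np.uint8); m[v0-w:v0+w,u0-w:u0+w]=cmask(p,n)[v0-w:v0+w,u0-w:u0+w]
        k,lab,st,_=cv2.connectedComponentsWithStats(m); b=1+np.argmax(st[1:,4]); m=(lab==b).astype(np.uint8)
        vv,uu=np.nonzero(m); o,ry=rays(c,R,t,np.c_[uu,vv])
        P=o+ry*d[vv,uu][:,None]
        ztop=np.percentile(P[:,2],95)
        cn=max(cv2.findContours(m,cv2.RETR_EXTERNAL,cv2.CHAIN_APPROX_NONE)[0],key=cv2.contourArea)[:,0]
        # top-rim pixels by depth height
        zr=0.020 if n=="base" else 0.040
        sel=abs(P[:,2]-zr)<0.005
        cd,rd,e=circ(P[sel]) if sel.sum()>10 else (np.zeros(2),0,0)
        cc,rc,ec=circ(plane(c,R,t,cn,zr))
        print(n,v,len(uu),"z95 %.4f"%ztop,"depthrim",cd.round(4),round(rd,4),"contour",cc.round(4),round(rc,4),round(ec,4))
        # pixel of rim centre: project of fitted
        px,_=cv2.projectPoints(np.array([[*cd,zr]]),np.array(c["rvec"]),t,np.array([[c["fx"],0,c["cx"]],[0,c["fy"],c["cy"]],[0,0,1]]),None)
        out[v]=rays(c,R,t,px[0])
    a,g=tri(out["top"][0],out["top"][1][0],out["side"][0],out["side"][1][0]); print("  tri",a.round(4),"gap",round(g,4))
ims=[cv2.resize(C["top"][1][150:350,90:550],None,fx=1.7,fy=1.5),]
cv2.imwrite("pics/topz.png",cv2.resize(C["top"][1][160:350,110:520],None,fx=1.9,fy=1.9,interpolation=2))
cv2.imwrite("pics/sidez.png",cv2.resize(C["side"][1][150:370,200:480],None,fx=2.7,fy=2.7,interpolation=2))
E
python3 m1.py
```

```text
pan top 173 z95 0.0394 depthrim [ 0.4723 -0.2788] 0.0251 contour [ 0.4727 -0.2786] 0.0242 0.0009
pan side 1049 z95 0.0397 depthrim [ 0.4721 -0.2794] 0.0261 contour [ 0.4644 -0.2921] 0.0393 0.0027
  tri [ 0.4723 -0.279   0.0396] gap 0.0
fine top 269 z95 0.0410 depthrim [0.4437 0.1063] 0.0261 contour [0.4438 0.1065] 0.0271 0.0003
fine side 623 z95 0.0398 depthrim [0.4443 0.1066] 0.0261 contour [0.4374 0.0831] 0.0478 0.0037
  tri [0.4439 0.1062 0.0402] gap 0.0005
medium top 446 z95 0.0410 depthrim [0.6309 0.2713] 0.026 contour [0.6295 0.2706] 0.0283 0.0011
medium side 427 z95 0.0399 depthrim [0.6319 0.2713] 0.0263 contour [0.6187 0.2441] 0.0528 0.0053
  tri [0.6313 0.2712 0.0401] gap 0.001
coarse top 477 z95 0.0409 depthrim [0.6357 0.0786] 0.0263 contour [0.6337 0.0786] 0.0289 0.001
coarse side 560 z95 0.0400 depthrim [0.6367 0.079 ] 0.0261 contour [0.6227 0.0581] 0.0499 0.0033
  tri [0.6359 0.0784 0.0403] gap 0.0008
base top 1010 z95 0.0215 depthrim [ 0.4575 -0.0953] 0.0387 contour [ 0.4574 -0.0952] 0.0426 0.0004
base side 2971 z95 0.0203 depthrim [ 0.457  -0.0958] 0.0405 contour [ 0.4491 -0.0948] 0.0855 0.0176
  tri [ 0.4575 -0.0953  0.0195] gap 0.0003
```

View pics/sidez.png

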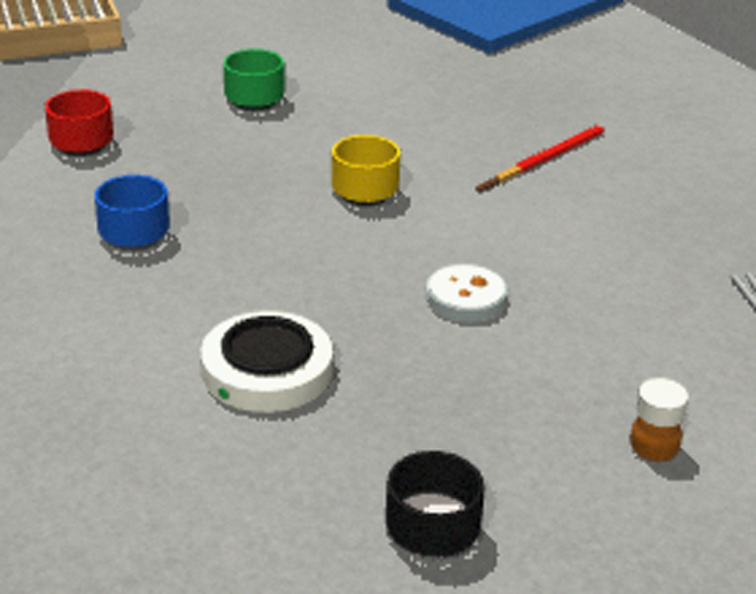

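View pics/topz.png

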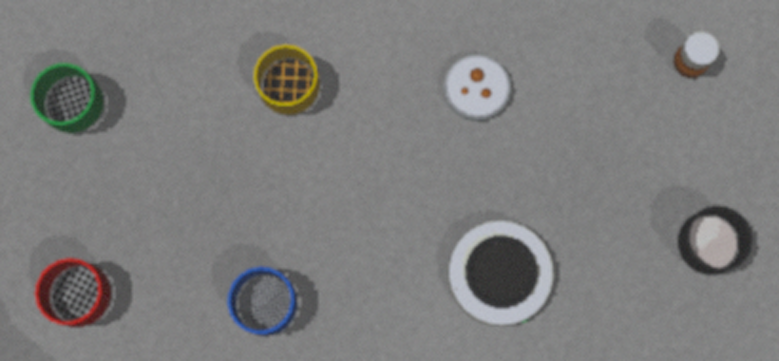

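```bash
cat >> h.py <<'E'
BASE=np.array([0.4573,-0.0955]); H=0.080
def quat(phi): a=(phi+np.pi/2)/2; return [0,np.cos(a),np.sin(a),0]
def st(msg):
    s=env.get_state(); print(msg,"t %.2f"%s["time"],"tcp",np.round(s["tcp_pos"],4),"F",np.round(s["force"],1),"op %.4f"%s["opening"],"q7 %.2f"%s["qpos"][6]); return s
def pick(xy,zc=0.30):
    q=quat(np.arctan2(xy[1],xy[0]))
    env.reach([*xy,0.16 ],q)
    env.movel([*xy,H],0.10); st("at cup")
    env.grip(0.045,35); st("gripped")
    env.movel([*xy,zc],0.18); return st("lifted")
def place(z,xy=BASE,zc=0.30):
    q=quat(np.arctan2(xy[1],xy[0]))
    env.reach([*xy,zc],q); env.movel([*xy,z+H+0.014],0.15); s=st("above")
    hit=env.movel([*xy,z+H-0.003],0.02,stop_force=8); s=st(f"down hit={hit}")
    print("  height over nominal mm %.2f"%((s["tcp_pos"][2]-z-H)*1e3)); return hit,s
E
python3 - <<'E'
from h import *
print(env.nose_length)
for xy in [(0.4722,-0.2791),(0.4440,.1064),(.6314,.2713),(.6362,.0788),BASE]:
    for z in(.08,.30): print(xy,z,kin.inverse_kinematics([*xy,z],quat(np.arctan2(xy[1],xy[0]))))
pick((0.4722,-0.2791))
c,p,d,R,t=cam("side"); cv2.imwrite("pics/lift1.png",p)
E
```

```text
0.0726
(0.4722, -0.2791) 0.08 [ 0.12421617  0.62351547  0.38366631  2.03002095 -0.42129719  0.56386819
  0.26913633]
(0.4722, -0.2791) 0.3 [-0.28918039  0.37646951  0.91021858  1.90710523 -0.34673097  1.02414303
  0.23741752]
(0.444, 0.1064) 0.08 [-0.58822195  0.50965071  0.26303231  2.23524343 -0.30947534  0.42960214
  0.16073979]
(0.444, 0.1064) 0.3 [-0.82730064  0.11416166  0.49818395  2.08649261 -0.06669312  0.95576437
 -0.05812985]
(0.6314, 0.2713) 0.08 [-0.66250312  0.7614034   0.2431469   1.67431853 -0.24990367  0.73644464
  0.10788076]
(0.6314, 0.2713) 0.3 [-0.73363196  0.51730327  0.34760814  1.54457801 -0.18892899  1.11295272
  0.06159462]
(0.6362, 0.0788) 0.08 [-0.5493003   0.74659361  0.46523463  1.80668166 -0.48956063  0.70487466
  0.3124953 ]
(0.6362, 0.0788) 0.3 [-0.64685821  0.47581856  0.59602745  1.67627499 -0.29571178  1.0808663
  0.16136059]
[ 0.4573 -0.0955] 0.08 [-0.36986669  0.57865529  0.5532181   2.22537331 -0.64637583  0.49735167
  0.48694118]
[ 0.4573 -0.0955] 0.3 [-0.73218029  0.17308862  0.91544363  2.08115004 -0.16735793  0.96091189
  0.06656227]
at cup t 4.53 tcp [ 0.4725 -0.2794  0.0804] F [ 0.3 -0.8  0.9] op 0.0852 q7 0.53
gripped t 4.92 tcp [ 0.4725 -0.2792  0.0808] F [-0.9  1.   6.4] op 0.0557 q7 0.53
lifted t 6.30 tcp [ 0.4718 -0.2787  0.2991] F [-0.2  0.2 -0.6] op 0.0558 q7 0.27
```

View pics/lift1.png

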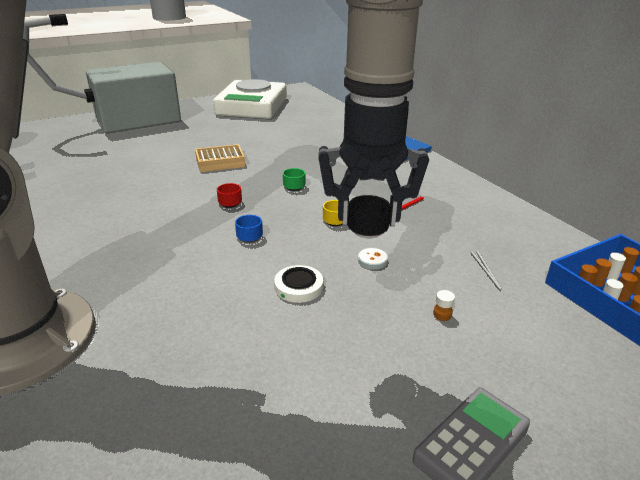

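The pan is held level between the fingers at about (368,215), so I'll place it.

```bash
python3 - <<'E'
from h import *
place(0.020)
c,p,d,R,t=cam("side"); cv2.imwrite("pics/pl1.png",cv2.resize(p[180:400,180:460],None,fx=2.7,fy=2.7))
E
```

```text
above t 8.51 tcp [ 0.4577 -0.0957  0.1145] F [-0.  -0.2 -1. ] op 0.0554 q7 0.45
down hit=True t 9.16 tcp [ 0.4573 -0.0955  0.1008] F [-0.7  0.1  6.2] op 0.0562 q7 0.48
  height over nominal mm 0.84
```

View pics/pl1.png

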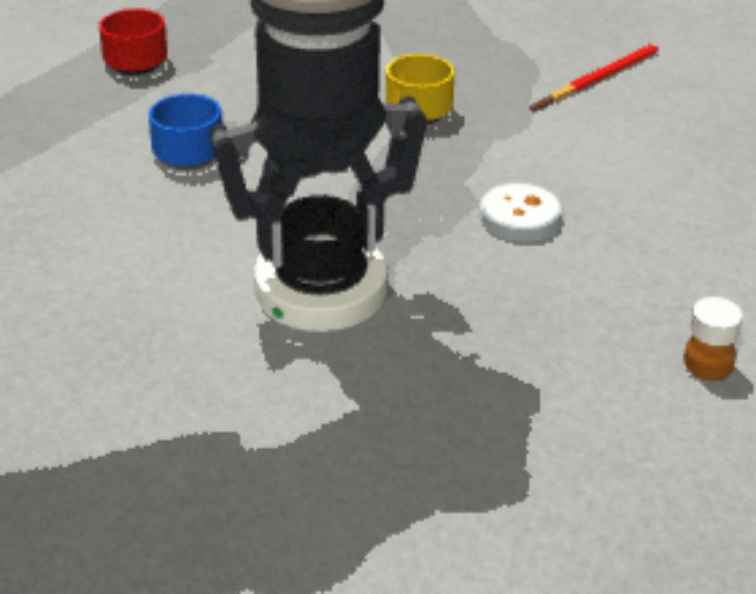

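The pan is in the ring at (320,260). It stopped 0.8 mm above nominal, the same offset it was gripped at (0.0808), so it is seated. I'll release it, check, and then pick the blue sieve.

```bash
cat >> h.py <<'E'
def release(zup=0.12):
    env.grip(0.085); s=st("released"); x=s["tcp_pos"]; env.movel([x[0],x[1],x[2]+zup],0.18)
def stackrim(name,zr,views=("top","side")):
    # rim circle of the topmost cup from depth points in each view, plus rim pixel height
    for v in views:
        c,p,d,R,t=cam(v); vv,uu=np.nonzero((cmask(p,name)>0)&(d>0)); o,ry=rays(c,R,t,np.c_[uu,vv]); P=o+ry*d[vv,uu][:,None]
        P=P[np.hypot(*(P[:,:2]-BASE).T)<0.045]; P=P[(P[:,2]>zr-0.03)&(P[:,2]<zr+0.02)]
        sel=abs(P[:,2]-zr)<0.0045
        if sel.sum()<12: print(name,v,"few",sel.sum(),len(P)); continue
        Q=P[sel]; cc,r,e=circ(Q)
        A=np.c_[Q[:,:2]-cc,np.ones(len(Q))]; T=P[P[:,2]>np.percentile(P[:,2],97)-0.004]
        print(name,v,"rim",cc.round(4),"r %.4f"%r,"n",sel.sum(),"ztop97 %.4f"%np.percentile(P[:,2],97))
        cv2.imwrite(f"pics/st_{name}_{v}.png",p)
E
python3 - <<'E'
from h import *
release()
q=quat(np.arctan2(.1064,.444)); env.reach([.444,.1064,0.16],q)
stackrim("pan",0.06)
pick((.4440,.1064)); 
E

```

```text
released t 9.62 tcp [ 0.4568 -0.0953  0.1005] F [ 0.4  0.7 -0.7] op 0.0849 q7 0.48
pan top rim [ 0.456  -0.0944] r 0.0260 n 96 ztop97 0.0613
pan side rim [ 0.457  -0.0958] r 0.0264 n 180 ztop97 0.0600
at cup t 12.58 tcp [0.4443 0.1064 0.0803] F [-0.3  0.2  0.2] op 0.0847 q7 0.42
gripped t 12.97 tcp [0.4443 0.1066 0.0807] F [-1.2 -0.8  7.3] op 0.0551 q7 0.42
lifted t 14.35 tcp [0.4434 0.1063 0.2992] F [ 0.4 -0.3 -1.2] op 0.0545 q7 0.02
```

View pics/st_pan_side.png

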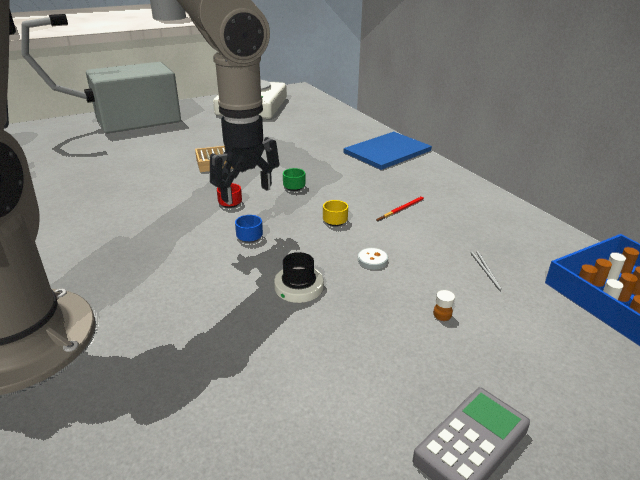

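View pics/st_pan_top.png

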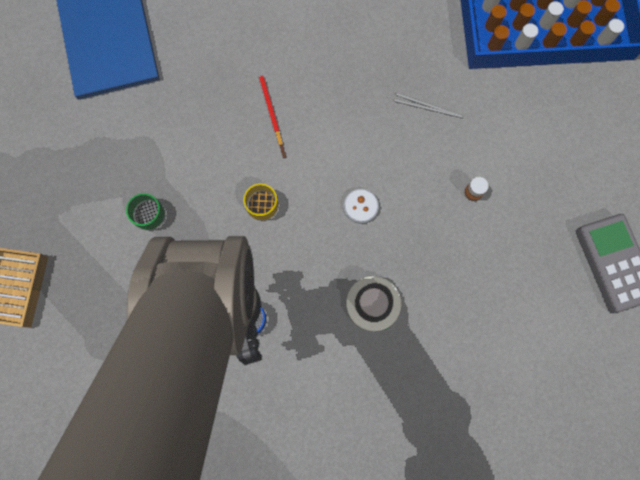

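The pan is upright in the ring, at top (374,303) and side (298,270), with its rim at 60 to 61 mm as expected. Next I'll place the blue sieve with its origin at 52 mm.

```bash
python3 - <<'E'
from h import *
hit,s=place(0.052)
c,p,d,R,t=cam("side"); cv2.imwrite("pics/pl2.png",cv2.resize(p[180:400,180:460],None,fx=2.7,fy=2.7))
if hit and s["tcp_pos"][2]-0.132<0.0018:
    release()
    env.reach([.6314,.2713,0.16],quat(np.arctan2(.2713,.6314)))
    stackrim("fine",0.092)
E
```

```text
above t 16.35 tcp [ 0.4578 -0.0954  0.1466] F [ 0.1 -0.3 -0.4] op 0.0548 q7 0.44
down hit=True t 17.01 tcp [ 0.4573 -0.0955  0.1327] F [-1.6  0.5  8.7] op 0.0548 q7 0.46
  height over nominal mm 0.74
released t 17.47 tcp [ 0.4568 -0.0952  0.1323] F [-0.2 -0.8  0.1] op 0.0850 q7 0.46
fine top rim [ 0.4566 -0.0948] r 0.0260 n 195 ztop97 0.0930
fine side rim [ 0.4571 -0.0952] r 0.0263 n 197 ztop97 0.0922
```

View pics/st_fine_side.png

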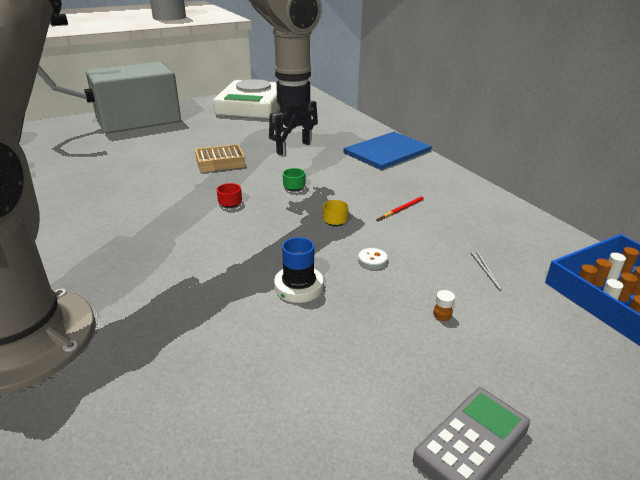

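The blue sieve sits flush on the pan at (298,255), with its rim at 92 to 93 mm. Green is next.

```bash
python3 - <<'E'
from h import *
pick((.6314,.2713))
s=env.get_state()
if s["opening"]>0.050:
    hit,s=place(0.084)
    if hit and s["tcp_pos"][2]-0.164<0.0018:
        release()
        env.reach([.6362,.0788,0.20],quat(np.arctan2(.0788,.6362)))
        stackrim("medium",0.124)
E
```

```text
at cup t 21.12 tcp [0.6319 0.2713 0.0806] F [ 0.8 -0.6  0.5] op 0.0850 q7 0.36
gripped t 21.52 tcp [0.6319 0.2715 0.0811] F [-0.8  1.   6. ] op 0.0551 q7 0.36
lifted t 22.89 tcp [0.6308 0.2712 0.2987] F [ 0.6  0.1 -0.9] op 0.0548 q7 0.24
above t 25.36 tcp [ 0.4579 -0.0956  0.1786] F [ 1.  -0.1 -0.9] op 0.0544 q7 0.39
down hit=True t 26.02 tcp [ 0.4574 -0.0955  0.1649] F [-2.2  2.   9.8] op 0.0550 q7 0.41
  height over nominal mm 0.94
released t 26.43 tcp [ 0.4569 -0.0952  0.1643] F [ 0.3 -0.4 -0.4] op 0.0847 q7 0.41
medium top rim [ 0.4571 -0.0943] r 0.0260 n 193 ztop97 0.1251
medium side rim [ 0.457  -0.0954] r 0.0261 n 195 ztop97 0.1241
```

View pics/st_medium_side.png

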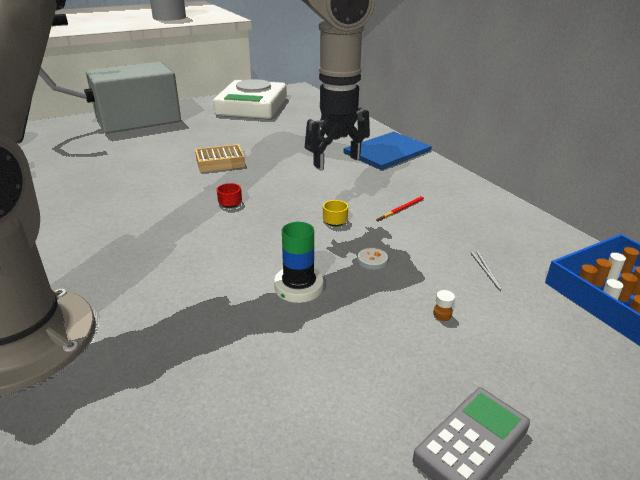

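The green sieve is seated and straight at (298,240), with its rim at 124 to 125 mm. The yellow sieve is the last one, and the carry height of 0.30 clears the stack, which tops out at 124 mm.

```bash
python3 - <<'E'
from h import *
pick((.6362,.0788),zc=0.32)
s=env.get_state()
if s["opening"]>0.050:
    hit,s=place(0.116,zc=0.32)
    if hit and s["tcp_pos"][2]-0.196<0.0018:
        release(0.11)
        env.reach([.6362,.1788,0.33],quat(np.arctan2(.1788,.6362)))
        stackrim("coarse",0.156); stackrim("medium",.124,("side",))
        st("end")
        p=cv2.imread("pics/st_coarse_side.png"); cv2.imwrite("pics/fin_side.png",cv2.resize(p[180:340,200:480],None,fx=2.8,fy=2.8,interpolation=2))
E
```

```text
at cup t 29.61 tcp [0.6367 0.0786 0.0805] F [ 0.  -0.1  1.3] op 0.0848 q7 0.47
gripped t 30.00 tcp [0.6366 0.0789 0.0809] F [-1.5 -0.4  7.3] op 0.0547 q7 0.47
lifted t 31.48 tcp [0.6357 0.0789 0.3189] F [-0.1 -1.6 -1. ] op 0.0544 q7 0.29
above t 33.35 tcp [ 0.458  -0.0957  0.2105] F [ 0.9 -0.9 -0.5] op 0.0547 q7 0.36
down hit=True t 34.01 tcp [ 0.4574 -0.0955  0.1968] F [-1.4  1.3  8.3] op 0.0544 q7 0.38
  height over nominal mm 0.79
released t 34.42 tcp [ 0.4568 -0.0951  0.1962] F [ 0.4  0.2 -0.5] op 0.0849 q7 0.38
coarse top rim [ 0.457  -0.0949] r 0.0261 n 258 ztop97 0.1566
coarse side rim [ 0.4572 -0.0954] r 0.0262 n 206 ztop97 0.1560
medium side rim [ 0.4575 -0.0951] r 0.0271 n 60 ztop97 0.1233
end t 36.58 tcp [0.6361 0.1768 0.3305] F [-0.3 -0.6 -0. ] op 0.0851 q7 0.28
```

View pics/fin_side.png

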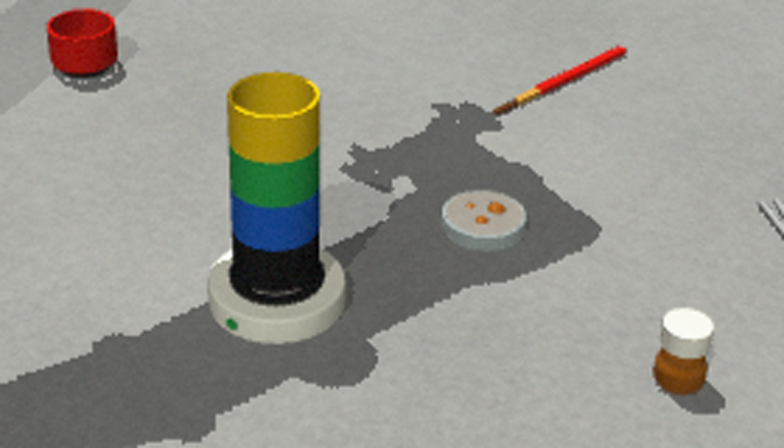

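View pics/st_coarse_top.png

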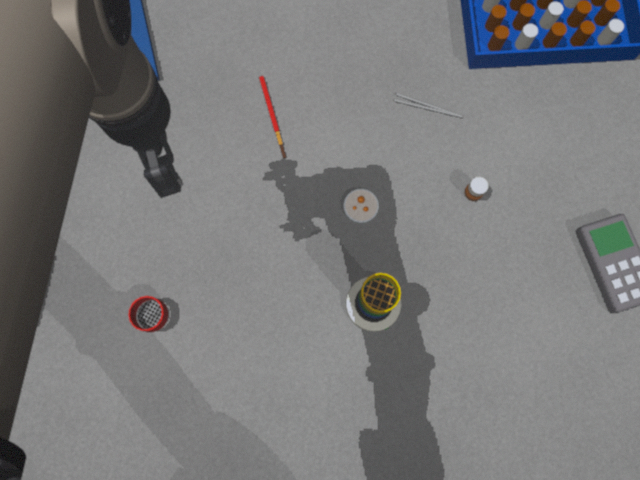

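The stack is straight, black, blue, green and yellow from the bottom up, with the top rim at 156 mm as expected. The red sieve (149,313), dish (361,206) and jar (478,188) haven't moved from their starting pixels. I'm handing it in.

```bash
python3 - <<'E'
from h import *
job.job_done(); st("done")
E
```

```text
the job is handed in; nothing more can be done
the job is handed in; nothing more can be done
```

The sieve stack is built on the shaker base, in order: black pan, blue fine, green medium, yellow coarse. I handed it in at about 37 s of the 104 s allowed.

- **Seating:** each piece stopped within about 0.2 mm of its expected seated height. After each release the rim measured 60–61, 92–93, 124–125 and 156–157 mm (expected 60, 92, 124 and 156).
- **Alignment and level:** rim centres lay within about 2 mm of the base centre in both the top and side views, and the two views differed by up to 1.7 mm. I judged level from straightness in the pictures and the rim heights; I did not fit a tilt.
- **Left alone:** the red sieve, amber jar and glass dish were at the same pixels in the last top view as at the start.

No check failed. The highest force I logged, after each move rather than continuously, was about 10 N.

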